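# Catch three rusks from the snack dispenser and hold out the bowl

## Robot

A 6-joint arm with a two-finger parallel gripper is mounted at the origin on the work surface. World frame = base frame: x ahead of the robot, y to its left, z up, the work surface at z = 0. Lengths are in m, angles in rad, forces in N, time in s.
With the tool pointing down it reaches from about 0.375 to 0.925 m from the base axis. Payload 5.7 kg.
Tool frame: the origin (TCP) lies midway between the tips of the shut fingers; the grasp point (between the pads) lies 19 mm behind it; z points along the fingers, y is the line along which they close (so a half turn about z gives the same grasp; the last joint's range is limited). The gripper opens to 88 mm and grips with 3 to 60 N. Pads are 20 mm wide; open, the fingers measure 115 mm over their backs; the gripper's body (75 mm by 178 mm) begins 61 mm behind the grasp point.
Start: joints at [-1.35, 0.359, 1.51, -0, 1.272, -0.115], TCP at [0.198, -0.566, 0.223] pointing down, gripper open.
Joint ranges: [-2.97, 2.97], [-1.01, 2.36], [0.21, 2.38], [-0.96, 4.11], [0.2, 2.71], [-2.98, 2.98]. Speed limits (rad/s): [2.39, 2.39, 3.14, 3.14, 3.14, 3.14].

## Interface

Orientations are given as a unit quaternion [x, y, z, w].
In Python, from bench import move_ptp, servo_line, goto_joints, move_gripper, sleep, inverse_kinematics, capture, PlanningError, close_job, spot_in, silhouettes, current_clock, current_joint_pos, current_qvel, current_joint_torque, current_position, current_orientation, current_force, current_torque, current_finger_gap, current_grip_force gives the robot as it stands. Calls block until the motion is done:
- move_ptp(position, orientation): joint-space move of the TCP to a pose.
- servo_line(position, orientation=None, rate=0.15, contact_N=None): straight line of the TCP; orientation=None keeps the orientation; rate is the mean speed in m/s. With contact_N (N) it stops when the force on the tool has changed by that much, and returns True; else False.
- goto_joints(angles): joint-space move.
- move_gripper(opening): finger opening in m; the grip force is fixed at half the most; returns when the fingers have stopped.
- sleep(seconds).
- inverse_kinematics(position, orientation): joint angles nearest the present ones, or None.
- capture(name): name is "scene" or "side" or "wrist"; returns a dict with "image" (384x512x3 uint8, blue, green, red), "range_z" (384x512 float32, m along the optical axis (not along the pixel's ray), 0 where there is no reading), "intrinsics" (3x3 intrinsics, pixels), "R" (3x3) and "t" (3): a world point X has camera coordinates R X + t. Camera axes: x right, y down, z forward; pixel columns grow to the right and rows downward; lengths in m; the calibration is good to about 2 mm. A picture is of the moment at which its call begins.
A pose or a line that the arm cannot do raises PlanningError and nothing moves.
- close_job(): hands the job in; it is judged then, once.
Trained networks look in the newest picture that a camera, given by its name, has taken for a name from the list of things; names that differ only in an ending like _2 or _b are one class to them, and where a whole thing is asked for, a point or a joint stands for the part that bears it (a point fixed in the world has none). Each returns a list of dicts, best first, with "conf" (0 to 1); they miss things now and then, are a little off and sometimes report something else, mostly with a low value. They report only what shows in the picture. A call takes as long as a camera call. They do not tell look-alikes from the thing itself.
- spot_in(camera, query): "xy" ([column, row] in pixels, amid what is visible of it).
- silhouettes(camera, query): "region" (384x512 bool, what is visible of it) and "xy" ([column, row] in pixels, amid what is visible of it).
Readings, each from a call of its own:
- current_clock(): time.
- current_joint_pos(): joint angles.
- current_qvel(): joint speeds.
- current_joint_torque(): joint torques, N m.
- current_position(): TCP position.
- current_orientation(): TCP orientation.
- current_force(): force on the tool from outside, world axes, zero at the start.
- current_torque(): the same for the moment, N m.
- current_finger_gap(): finger opening in m.
- current_grip_force(): force on a finger pad.
Only numpy, scipy, OpenCV 4.12 (cv2) and the standard library are available. Lean on these libraries where they do the work, as an engineer would, in place of code of your own. Each camera call takes 0.05 s, during which the arm holds its last target. There are 200 camera calls.

## Task

Pick up the teal bowl and, holding it under the dispenser's chute, push its side against the red paddle so that the three rusks slide down into it, none landing on the table. Then carry the bowl over the round cork mat and hold it there level and still for a guest, its underside about 15 cm above the table; finish while still holding it. Do not disturb the mugs, paper cups or jam jar.

Things in the scene. Friction and masses are not known exactly. Their poses are not given: they have to be found in the camera images.
- bowl: Loose teal bowl, 110-180 g, 65 mm high, on the table. Origin: centre of its underside. Outer radius 36 mm at the foot, 50 mm at height 18 mm, 55 mm at the rim; wall 4, floor 5 mm. A flat solid handle along its own +x, 52 to 122 mm from the centre, 16 mm wide (y), 32 to 58 mm above the underside, to pinch from above. It points within 0.6 rad of world +y. Bowl and mat can swap places.
- bowl_handle (a point): Point in the middle of the handle, 95 mm from the bowl's centre and 45 mm above its underside; axes as the bowl's.
- dispenser: Fixed green rusk dispenser, 150 mm wide, 330 tall, housing at own x 40 to 210 mm. Origin on the table; own -x points out of its front (within 0.25 rad of world +y). A steel chute slopes 30 degrees down to the front; 3 rusks in file wait behind a red gate that rises 3 mm per mm of paddle push. They then slide off in about 1 s and fall 10 to 60 mm in front of the lip.
- outlet (a point): Middle of the chute's lip: dispenser's own x = -15 mm, y = 0, 165 mm above the table (underside 161 mm; the space in front of and below it is free). Axes as the dispenser's.
- paddle_face (a point): Middle of the front face of the red upright paddle (80 mm wide, from 90 to 150 mm above the table) below the chute. At rest at the dispenser's own x = -10 mm, y = 0, that is 5 mm behind the chute's lip; it moves with the paddle. Axes as the dispenser's.
- paddle (a joint): How far the paddle is pushed in along the dispenser's own +x, m: 0 at rest (sprung out), 0.018 fully in, a hard stop. 1.5 N to start, about 4 N fully in; from 0.013 on the gate is open enough for the rusks. It springs back and the gate drops when let go.
- mat: Fixed round cork mat on the table, radius 60 mm, 4 mm thick. Origin: centre of its underside.
- rusk1: Golden-brown hard rusk number 1 from the gate, a rounded block 28 x 24 x 20 mm (x, y, z), 14 g. Origin: centre of its 28 x 24 underside. Starts on the chute.
- rusk2: Golden-brown hard rusk number 2 from the gate, a rounded block 28 x 24 x 20 mm (x, y, z), 14 g. Origin: centre of its 28 x 24 underside. Starts on the chute.
- rusk3: Golden-brown hard rusk number 3 from the gate, a rounded block 28 x 24 x 20 mm (x, y, z), 14 g. Origin: centre of its 28 x 24 underside. Starts on the chute.
- mug_white: Bystander: loose white mug, rim radius 42 mm, 90 mm high, with a handle; origin at the centre of its underside.
- mug_teal: Bystander: loose teal mug, rim radius 42 mm, 100 mm high, with a handle; origin at the centre of its underside.
- cup_stack: Bystander: stack of cream paper cups, radius 34 mm, 111 mm high; origin at the centre of its underside.
- jam_jar: Bystander: amber jam jar with a yellow cap, radius 34 mm, 90 mm high; origin at the centre of its underside.
Mind the look-alikes: they are no part of the job. Several things look just like the mat: the one meant starts farthest from the robot's base.

How it is judged:
By the outcome, as a careful person would: the job done as asked, in the order asked, and still so for the second after the job is handed in, while the arm keeps its last pose, push and grip.
It also fails if it takes over 64 s, if anything falls off the work surface, if the arm or the gripper's body presses on something with over 40 N, if the wrist force passes 120 N, or if a joint passes its speed limit or range.

## Working session

There is one attempt and no reset: what is moved stays moved. The work goes in short steps, each a Python script; the robot and the scene stay as the last script left them, time stands still between calls to the robot, and variables do not carry over. Pictures are saved under pics/ and viewed, at most 10 in all, crops included, and the job is handed in when it is done.

```bash
mkdir -p pics; ls; cat > h.py <<'E'
import numpy as np, cv2
from bench import *
def world(c, px, z=None):
    K,R,t=c["intrinsics"],np.array(c["R"]),np.array(c["t"])
    d=R.T@np.linalg.solve(K,[px[0],px[1],1.]); o=-R.T@t
    if z is None:
        r=c["range_z"][int(round(px[1])),int(round(px[0]))]; return o+d*r
    return o+d*(z-o[2])/d[2]
def cloud(c, m):
    v,u=np.nonzero(m & (c["range_z"]>0)); r=c["range_z"][v,u]
    K,R,t=c["intrinsics"],np.array(c["R"]),np.array(c["t"])
    P=np.linalg.solve(K,np.stack([u,v,np.ones_like(u)]))*r
    return (R.T@(P-np.array(t)[:,None])).T
E
cat > a.py <<'E'
from h import *
np.set_printoptions(precision=3,suppress=True)
ims=[]
for n in ["scene","side"]:
    c=capture(n); cv2.imwrite(f"pics/{n}0.png",c["image"])
    for q in ["bowl","bowl_handle","dispenser","outlet","paddle_face","mat","rusk1","mug_white","mug_teal","cup_stack","jam_jar"]:
        f=silhouettes if q in("bowl","mat","dispenser") else spot_in
        for d in f(n,q):
            if d["conf"]<.3: continue
            s=""
            if "region" in d:
                P=cloud(c,d["region"]); s=(np.median(P,0),P.min(0),P.max(0)) if len(P) else ""
            print(n,q,round(d["conf"],2),np.array(d["xy"]),world(c,d["xy"]),s)
print(current_clock())
E
python3 a.py
```

```text
pics
scene bowl 0.78 [266.4 197.6] [0.469 0.056 0.009] (array([0.488, 0.047, 0.041]), array([ 0.395, -0.025, -0.002]), array([0.554, 0.138, 0.07 ]))
scene bowl_handle 0.94 [265.2 196.6] [0.465 0.054 0.011] 
scene bowl_handle 0.66 [178.3 266.8] [ 0.609 -0.297  0.127] 
scene bowl_handle 0.54 [331.2 262.9] [0.79  0.035 0.085] 
scene bowl_handle 0.41 [324.3 207.6] [0.599 0.189 0.002] 
scene dispenser 0.72 [116.7 286.9] [ 0.684 -0.422  0.293] (array([ 0.664, -0.434,  0.227]), array([ 0.223, -0.592, -0.003]), array([ 0.707, -0.252,  0.334]))
scene outlet 0.8 [121.4 287. ] [ 0.684 -0.416  0.285] 
scene paddle_face 0.8 [176.  268.3] [ 0.536 -0.294  0.003] 
scene paddle_face 0.3 [261.9 294.6] [ 0.734 -0.139  0.007] 
scene mat 0.85 [325.5 208. ] [0.606 0.187 0.009] (array([0.595, 0.197, 0.006]), array([0.534, 0.139, 0.   ]), array([0.652, 0.257, 0.011]))
scene mat 0.77 [295.5 141.7] [0.304 0.3   0.006] (array([0.296, 0.313, 0.005]), array([ 0.236,  0.255, -0.001]), array([0.414, 0.382, 0.092]))
scene mat 0.56 [264.9 155.1] [0.301 0.165 0.007] (array([0.303, 0.164, 0.005]), array([ 0.242,  0.10
[... 1079 characters left out ...]
 0.204, 0.004]), array([ 0.529,  0.144, -0.002]), array([0.65 , 0.261, 0.008]))
side mat 0.63 [274.7 301.1] [0.293 0.161 0.002] (array([0.297, 0.168, 0.004]), array([ 0.241,  0.107, -0.001]), array([0.36 , 0.226, 0.009]))
side mat 0.56 [228.5 337.7] [0.285 0.324 0.006] (array([0.29 , 0.318, 0.004]), array([ 0.234,  0.259, -0.003]), array([0.352, 0.374, 0.009]))
side rusk1 0.58 [324.5 136.5] [ 0.583 -0.355  0.209] 
side mug_white 0.83 [193.1 289.4] [0.405 0.335 0.085] 
side mug_teal 0.62 [322.9 135.5] [ 0.584 -0.346  0.215] 
side mug_teal 0.6 [249.1 177.7] [ 0.72  -0.117  0.074] 
side cup_stack 0.72 [310.7 160.2] [ 0.588 -0.294  0.134] 
side jam_jar 0.72 [198.7 198.5] [0.753 0.082 0.059] 
1.2
```

View pics/scene0.png

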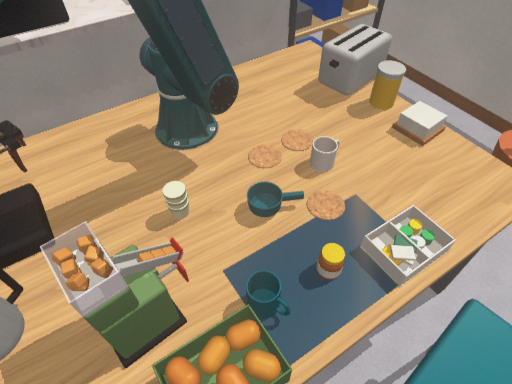

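View pics/side0.png

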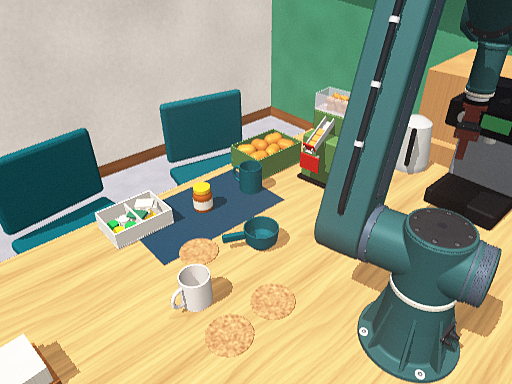

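The scene view shows the bowl at (265,199), with its handle running to (302,196), and the dispenser with its red paddle at (182,270). The side view agrees. There are three candidate mats: (326,206) at 0.63 m from the base, (296,141) at 0.43 m and (265,156) at 0.34 m. The one meant is (326,206), as it's the farthest. Next I'll measure more precisely and confirm the mat in an enlarged crop.

```bash
cat > b.py <<'E'
from h import *
from scipy.optimize import least_squares
np.set_printoptions(precision=4,suppress=True)
def best(n,q,near,c):
    L=[d for d in silhouettes(n,q) if np.linalg.norm(np.median(cloud(c,d["region"]),0)[:2]-near)<.08]
    return L[0]["region"] if L else None
vis=None
for n in ["scene","side"]:
    c=capture(n); im=c["image"].astype(int)
    m=best(n,"bowl",(.5,.05),c)
    P=cloud(c,cv2.erode(m.astype(np.uint8),np.ones((2,2)))>0)
    rim=P[(P[:,2]>.061)&(P[:,2]<.072)]
    f=least_squares(lambda p:np.hypot(rim[:,0]-p[0],rim[:,1]-p[1])-.053,[.5,.04],loss="soft_l1",f_scale=.003)
    H=P[(np.hypot(P[:,0]-f.x[0],P[:,1]-f.x[1])>.062)&(P[:,2]>.045)&(P[:,2]<.066)]
    d=np.median(H,0)[:2]-f.x; 
    print(n,"bowl",f.x,"rim z",np.median(rim[:,2]),len(rim),"handle",np.median(H,0),len(H),np.percentile(H[:,2],[10,90]),"yaw",np.arctan2(d[1],d[0]))
    m=best(n,"mat",(.595,.2),c)
    P=cloud(c,m); print(n,"mat",(P.min(0)+P.max(0))/2,np.median(P,0))
    B,G,R=im[...,0],im[...,1],im[...,2]
    red=(R>120)&(G<70)&(B<70)
    P=cloud(c,red); k=(abs(P[:,0]-.59)<.15)&(abs(P[:,1]+.3)<.12)&(P[:,2]>.05); P=P[k]
    Q=P[(P[:,2]>.09)&(P[:,2]<.15)]
    print(n,"red",len(P),P.min(0),P.max(0),"pad",len(Q),Q.mean(0) if len(Q) else"")
    if len(Q)>10:
        g=np.linalg.svd(Q-Q.mean(0),full_matrices=False)[2]; print(" axes",g[0],g[2]); s=(Q-Q.mean(0))[:,:2]@(g[0][:2]/np.linalg.norm(g[0][:2])); print(Q.min(0),Q.max(0),np.ptp(s))
        r=cv2.minAreaRect(Q[:,:2].astype(np.float32)); print(" rect",r)
    gr=(G>R+25)&(G>B+25)
    P=cloud(c,gr); P=P[(abs(P[:,0]-.6)<.2)&(P[:,1]<-.25)&(P[:,1]>-.65)&(P[:,2]>.03)&(P[:,2]<.3)]
    if len(P)>50:
        print(n,"green rect",len(P),cv2.minAreaRect(P[:,:2].astype(np.float32)), P.min(0),P.max(0))
    if n=="scene":
        o=cv2.resize(c["image"][120:300,100:360],None,fx=3,fy=3,interpolation=cv2.INTER_CUBIC); cv2.imwrite("pics/crop1.png",o)
    else: s=c["image"][80:200,280:360]; cv2.imwrite("pics/crop2.png",cv2.resize(s,None,fx=5,fy=5,interpolation=cv2.INTER_CUBIC))
E
python3 b.py
```

```text
scene bowl [0.4946 0.0306] rim z 0.06477136260381113 123 handle [0.5373 0.1101 0.057 ] 105 [0.0472 0.0607] yaw 1.077545066717255
scene mat [0.5909 0.1999 0.0056] [0.5946 0.1977 0.0059]
scene red 137 [ 0.5773 -0.2985  0.0932] [ 0.6378 -0.2795  0.2027] pad 34 [ 0.6315 -0.2938  0.1308]
 axes [ 0.1306  0.0157 -0.9913] [-0.1757  0.9844 -0.0075]
[ 0.6098 -0.2978  0.0932] [ 0.6378 -0.2908  0.15  ] 0.02847626506982001
 rect ((0.6237271428108215, -0.29450300335884094), (0.028530767187476158, 0.004076818004250526), 8.5321044921875)
scene green rect 849 ((0.6893255710601807, -0.39125943183898926), (0.26903167366981506, 0.17939648032188416), 26.645736694335938) [ 0.5388 -0.4853  0.0928] [ 0.7993 -0.2508  0.2698]
side bowl [0.4915 0.0325] rim z 0.06395787858183977 65 handle [0.5272 0.1177 0.0544] 101 [0.0468 0.0583] yaw 1.174389515382717
side mat [0.5886 0.2025 0.0043] [0.5886 0.203  0.0037]
side red 299 [ 0.5546 -0.3026  0.0911] [ 0.6374 -0.2767  0.2021] pad 264 [ 0.5943 -0.2932  0.122 ]
 axes [-0.9895 -0.1203 -0.08  ] [-0.1208  0.9927  0.0018]
[ 0.5546 -0.3026  0.0911] [ 0.6374 -0.2847  0.1499] 0.08269964047602747
 rect ((0.596118688583374, -0.29387366771698), (0.08235655725002289, 0.012696941383183002), 9.513654708862305)
side green rect 820 ((0.6613300442695618, -0.3621111214160919), (0.24935759603977203, 0.18794864416122437), 7.824382781982422) [ 0.5355 -0.4396  0.031 ] [ 0.797  -0.2527  0.2695]
```

View pics/crop1.png

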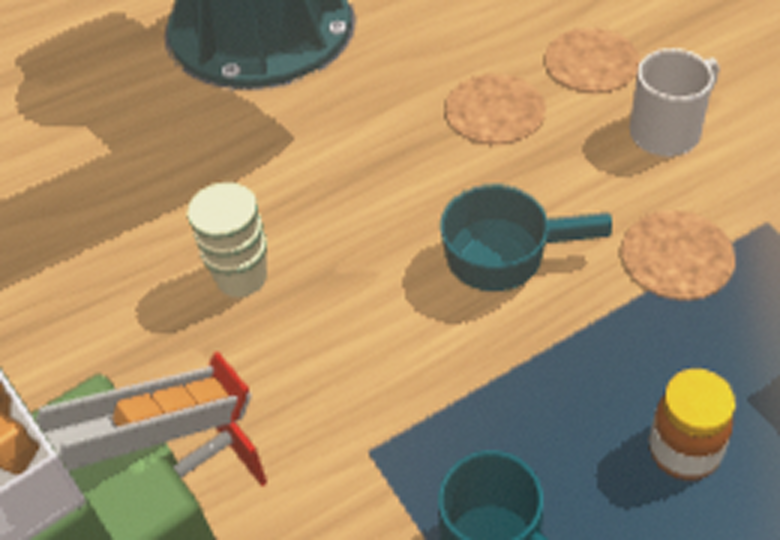

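The crop confirms the mat at crop (678,253): bare, beside the bowl handle and the farthest of the three. The rusks sit on the chute behind the red gate, and the paddle is below it. Now I'll move above the handle and refine with the wrist camera.

```bash
cat >> h.py <<'E'
from scipy.spatial.transform import Rotation as Ro
def quat(yaw):  # tool down, tool x along +/-yaw (closing line square to it)
    a=np.array([np.cos(yaw),np.sin(yaw),0]); z=np.array([0,0,-1.]); 
    return Ro.from_matrix(np.stack([a,np.cross(z,a),z],1)).as_quat()
PAD=np.array([.596,-.2936]); N=np.array([-.13,.9915])
E
cat > c.py <<'E'
from h import *
np.set_printoptions(precision=4,suppress=True)
print(Ro.from_quat(current_orientation()).as_matrix())
p=current_position(); servo_line([p[0],p[1],.42],rate=.3)
for y in (1.13,1.13+np.pi):
    j=inverse_kinematics([.531,.113,.25],quat(y)); k=inverse_kinematics([.57,-.12,.1],quat(y+.57)); print(y,j,k)
E
python3 c.py
```

```text
[[ 0.9441  0.3296 -0.    ]
 [ 0.3296 -0.9441  0.0001]
 [-0.     -0.0001 -1.    ]]
1.13 [ 0.0824  0.252   1.597  -0.      1.2926  0.5232] [-0.3261  0.4686  1.6786 -0.      0.9944 -0.4553]
4.271592653589793 [ 0.0824  0.252   1.597  -0.      1.2926 -2.6184] [-0.3261  0.4686  1.6786 -0.      0.9944  2.6863]
```

```bash
cat > d.py <<'E'
from h import *
from scipy.optimize import least_squares
np.set_printoptions(precision=4,suppress=True)
move_gripper(.05)
move_ptp([.531,.113,.24],quat(1.13))
def look():
    c=capture("wrist"); L=silhouettes("wrist","bowl")
    if not L: print("none"); return c
    m=L[0]["region"]; P=cloud(c,cv2.erode(m.astype(np.uint8),np.ones((2,2)))>0)
    print(L[0]["conf"],len(P),P.min(0),P.max(0))
    rim=P[(P[:,2]>.061)&(P[:,2]<.072)]
    f=least_squares(lambda p:np.hypot(rim[:,0]-p[0],rim[:,1]-p[1])-.053,[.5,.04],loss="soft_l1",f_scale=.003)
    H=P[(np.hypot(P[:,0]-f.x[0],P[:,1]-f.x[1])>.065)&(P[:,2]>.053)&(P[:,2]<.064)]
    print("bowl",f.x,len(rim),np.median(rim[:,2]),"handle",len(H),cv2.minAreaRect(H[:,:2].astype(np.float32)) if len(H)>5 else "",np.median(H[:,2]) )
    d=H.mean(0)[:2]-f.x; print("yaw",np.arctan2(d[1],d[0]))
    return c
c=look(); cv2.imwrite("pics/w1.png",c["image"]); print(current_clock(),current_position())
E
python3 d.py
```

```text
0.87 5304 [ 0.439  -0.0472 -0.0021] [0.5507 0.1408 0.0656]
bowl [0.4921 0.0308] 451 0.0633019086757742 handle 548 ((0.5337153077125549, 0.1146848276257515), (0.05669596791267395, 0.014569362625479698), 64.44676971435547) 0.05629282310191046
yaw 1.1098803799606671
5.9 [0.5313 0.1124 0.2401]
```

View pics/w1.png

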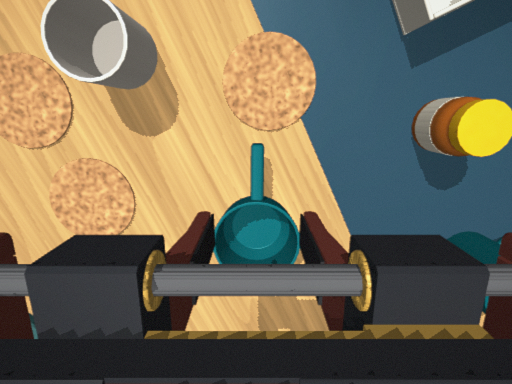

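The wrist view shows the bowl at (257,235) with its handle up to (257,145), centred between the fingers and clear of everything. I'll grasp and lift it now.

```bash
cat > e.py <<'E'
from h import *
np.set_printoptions(precision=4,suppress=True)
Y=1.115; g=np.array([.4925,.031])+.09*np.array([np.cos(Y),np.sin(Y)])
move_ptp([*g,.1],quat(Y))
servo_line([*g,.027],rate=.08)
move_gripper(0)
print(current_finger_gap(),current_grip_force(),current_position())
p=current_position()
servo_line([p[0],p[1],p[2]+.10],rate=.1)
print(current_finger_gap(),current_grip_force(),current_force(),current_clock())
# rotate and move to the pre-push pose: bowl centre .085 in front of the paddle
yn=np.arctan2(N[1],N[0]); q=PAD+N*(.055+.035+.09)
move_ptp([*q,p[2]+.078],quat(yn))
print(current_position(),current_force(),current_clock())
c=capture("side"); cv2.imwrite("pics/s2.png",c["image"])
for d in silhouettes("side","bowl")[:2]:
    P=cloud(c,d["region"]); print(d["conf"],d["xy"],P.min(0),P.max(0))
    np.save("bowl_side.npy",P) if d["conf"]>.5 else 0
c=capture("scene")
for d in silhouettes("scene","bowl")[:2]:
    P=cloud(c,d["region"]); print(d["conf"],d["xy"],P.min(0),P.max(0))
cv2.imwrite("pics/sc2.png",np.hstack([cv2.resize(c["image"][120:330,80:330],(400,336)),cv2.resize(cv2.imread("pics/s2.png")[60:260,190:430],(400,336))]))
E
python3 e.py
```

```text
0.01601303991780351 29.997365176677704 [0.5321 0.1118 0.0271]
0.015928054949855802 29.997229278087616 [ 0.2018 -0.3322 -3.2012] 9.3583
[ 0.572  -0.1144  0.1045] [ 0.168  -0.65   -1.7775] 10.2917
0.48 [290.1, 181.8] [ 0.2132 -0.2177  0.0766] [0.6301 0.1831 0.4274]
0.56 [205.3, 240.4] [ 0.4307 -0.2579 -0.0009] [ 0.6398 -0.0932  0.1914]
```

View pics/sc2.png

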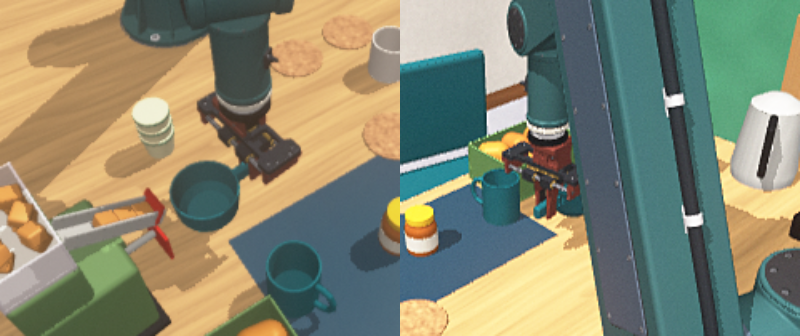

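The left panel shows the bowl held at (205,193), facing the paddle at (160,240), and apparently level. I'll check the rim plane and the relative pose before pushing.

```bash
cat > f.py <<'E'
from h import *
from scipy.optimize import least_squares
np.set_printoptions(precision=4,suppress=True)
def rimfit(n="scene",q="bowl",off=.09,hint=None):
    c=capture(n); p=current_position(); X=Ro.from_quat(current_orientation()).as_matrix()[:,0]
    ctr=p-off*X; ctr[2]=p[2]-.027+.065      # expected rim centre
    P=cloud(c,np.ones((384,512),bool))
    D=P-ctr; k=(np.hypot(D[:,0],D[:,1])<.063)&(abs(D[:,2])<.02); P=P[k]
    # rim = highest points per angular sector
    def res(v):
        n=np.array([v[3],v[4],1]); 
        return np.r_[np.hypot(R[:,0]-v[0],R[:,1]-v[1])-.053, (R-[v[0],v[1],v[2]])@n]
    a=np.arctan2(P[:,1]-ctr[1],P[:,0]-ctr[0]); R=[]
    for s in np.linspace(-np.pi,np.pi,37)[:-1]:
        Q=P[(a>=s)&(a<s+np.pi/18)]; Q=Q[np.hypot(*(Q[:,:2]-ctr[:2]).T)>.04] if len(Q) else Q
        if len(Q)>2: R.append(Q[np.argsort(Q[:,2])[-3:]])
    R=np.concatenate(R)
    f=least_squares(res,[*ctr,0,0],loss="soft_l1",f_scale=.002)
    print(n,"expected",ctr,"rim fit",f.x[:3],"slope",f.x[3:],len(R)); return c
if __name__=="__main__":
    c=rimfit()
    im=c["image"].astype(int); B,G,R=im[...,0],im[...,1],im[...,2]
    P=cloud(c,(R>120)&(G<70)&(B<70)); P=P[(abs(P[:,0]-.59)<.12)&(abs(P[:,1]+.3)<.08)&(P[:,2]>.09)]
    print("pad edge",P[P[:,2]<.15].mean(0),"gate",P[P[:,2]>.16].mean(0),P.max(0)); print(current_clock())
E
python3 f.py
```

```text
scene expected [ 0.5844 -0.2031  0.1432] rim fit [ 0.5858 -0.2035  0.1449] slope [-0.0061  0.0011] 108
pad edge [ 0.6261 -0.2949  0.1256] gate [ 0.6022 -0.2862  0.1942] [ 0.639  -0.2778  0.2047]
10.5417
```

The bowl is level, with a rim slope under 0.01 and an estimate within 2 mm. I'll push slowly, stopping on the hard stop's force.

```bash
cat > g.py <<'E'
from h import *
from f import rimfit
np.set_printoptions(precision=4,suppress=True)
p0=np.array(current_position()); n3=np.array([*N,0])/np.linalg.norm(N)
servo_line(p0-n3*.027,rate=.08); f0=np.array(current_force())
print(servo_line(p0-n3*.060,rate=.025,contact_N=6.5))
def rep(): 
    print("advance",(p0-current_position())@n3*1000,"push",(np.array(current_force())-f0)@n3,current_clock(),"Fz",current_force()[2])
rep(); sleep(1.5); rep()
c=capture("scene"); im=c["image"].astype(int)
B,G,R=im[...,0],im[...,1],im[...,2]
P=cloud(c,(R>120)&(G<70)&(B<70)); P=P[(abs(P[:,0]-.59)<.12)&(abs(P[:,1]+.3)<.08)&(P[:,2]>.09)]
print("red",P[P[:,2]<.15].mean(0),P.max(0))
cv2.imwrite("pics/p3.png",cv2.resize(c["image"][160:320,80:300],None,fx=3,fy=3,interpolation=cv2.INTER_CUBIC))
E
python3 g.py
```

```text
True
advance 54.16349823973654 push 4.212004343867942 12.0667 Fz -0.2133069945277771
advance 53.551104719443934 push 3.9760342462663054 13.5667 Fz -4.147151836293243
red [ 0.6303 -0.3106  0.1279] [ 0.64   -0.2542  0.2468]
```

View pics/p3.png

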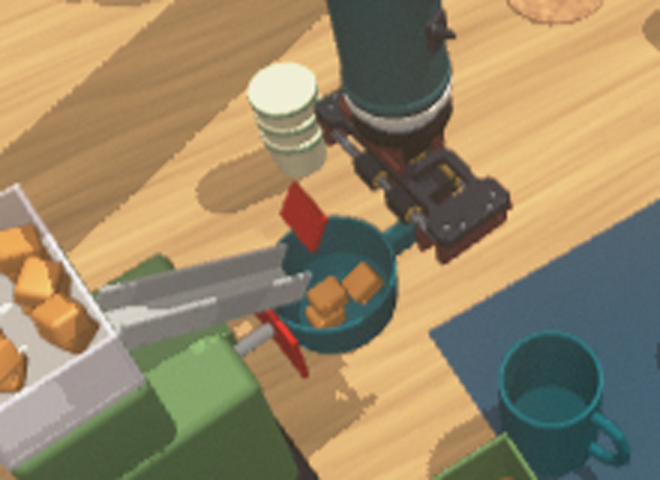

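All three rusks are in the bowl, at crop pixels (327,296), (326,316) and (363,283), and the chute is empty. I'll back off, lift and carry the bowl to the mat.

```bash
cat > k.py <<'E'
from h import *
from f import rimfit
np.set_printoptions(precision=4,suppress=True)
p=np.array(current_position()); n3=np.array([*N,0])/np.linalg.norm(N); yn=np.arctan2(N[1],N[0])
servo_line(p+n3*.07,rate=.06)
p=np.array(current_position()); servo_line([p[0],p[1],.176],rate=.08)
M=np.array([.590,.201]); d=n3[:2]
servo_line([*(M+.09*d),.176],quat(yn),rate=.12); sleep(1)
print(current_position(),current_finger_gap(),current_grip_force(),current_clock())
c=rimfit("scene")
for q in("mat","rusk1"):
    for s in silhouettes("scene",q): print(q,round(s["conf"],2),s["xy"],np.median(cloud(c,s["region"]),0))
s=capture("side"); rimfit("side")
cv2.imwrite("pics/z4.png",np.hstack([cv2.resize(c["image"][60:360,60:460],(400,300)),cv2.resize(s["image"],(400,300))]))
E
python3 k.py
```

```text
[0.5783 0.2902 0.176 ] 0.01568348100121485 29.997951686382294 20.3667
scene expected [0.59  0.201 0.214] rim fit [0.5914 0.1996 0.2157] slope [-0.0057  0.0038] 108
mat 0.85 [294.4, 138.2] [0.2961 0.3119 0.0054]
mat 0.76 [327.6, 206.9] [0.5944 0.1978 0.0058]
mat 0.64 [263.9, 156.1] [0.3037 0.1624 0.0055]
mat 0.28 [178.3, 197.8] [ 0.3818 -0.2027  0.096 ]
rusk1 0.4 [336.4, 163.5] [0.5968 0.1918 0.1938]
side expected [0.59  0.201 0.214] rim fit [0.5889 0.2026 0.2124] slope [0.0186 0.0144] 72
```

View pics/z4.png

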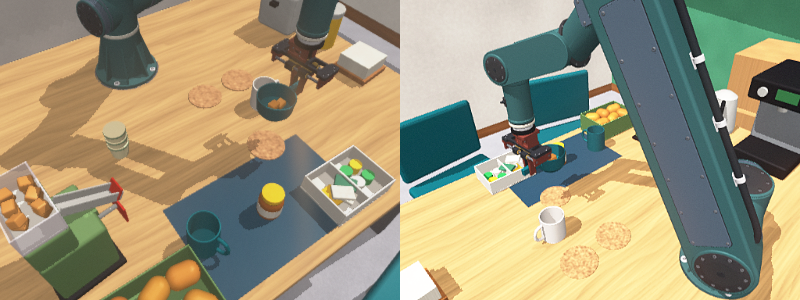

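The rim fits put the bowl level, within 2 mm of the mat's centre and with its underside at about 0.15 m. The picture shows the rusks inside it, nothing on the table and the bystanders where they were. I'm handing the job in.

```bash
python3 -c "
from bench import *
print(close_job())"
```

```text
the job is handed in; nothing more can be done
None
```

Job handed in at about 20 s of the 64 s allowed: all three rusks went into the bowl, and the arm is holding it level and still over the farthest cork mat, underside about 15 cm above the table, with no rusk on the table and the mugs, cups and jar untouched as far as the last pictures show.

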